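# Set the spindle clamping nuts out by size

## Task

Line up the four steel clamping nuts by size on the tool rail, one on the middle of each pad, standing upright with the bore up as they are now: the largest next to the blue end plate, then each smaller one in turn, the smallest farthest from it. Do not shift or tip the screw pot and the blue step block that stand among them.

Things in the scene. Friction and masses are not known exactly. Their poses are not given: they have to be found in the camera images.
- nut_49: the largest of four loose spindle clamping nuts: bright steel, round and upright, with six dark notches round the side and a shallow dark bore in the top; 49 mm across, 36 mm high. It can be gripped at any yaw. Origin: centre of its underside; z along its axis, up. It stands on the table (z = 0) at the start.
- nut_40: the second largest of four loose spindle clamping nuts: bright steel, round and upright, with six dark notches round the side and a shallow dark bore in the top; 40 mm across, 32 mm high. It can be gripped at any yaw. Origin: centre of its underside; z along its axis, up. It stands on the table (z = 0) at the start.
- nut_31: the second smallest of four loose spindle clamping nuts: bright steel, round and upright, with six dark notches round the side and a shallow dark bore in the top; 31 mm across, 28 mm high. It can be gripped at any yaw. Origin: centre of its underside; z along its axis, up. It stands on the table (z = 0) at the start.
- nut_22: the smallest of four loose spindle clamping nuts: bright steel, round and upright, with six dark notches round the side and a shallow dark bore in the top; 22 mm across, 24 mm high. It can be gripped at any yaw. Origin: centre of its underside; z along its axis, up. It stands on the table (z = 0) at the start.
- seat1: the first place, next to the blue end plate, on the tool rail: a round black rubber pad 53 mm across, white cross at its centre. Origin: centre of its top face, 14 mm above the table; x along the row, away from the end plate; z up. The blue end plate (8 mm thick, 70 mm wide, 45 mm high above the table) stands across this end of the rail, its near face 35.5 mm from this pad's centre.
- seat2: the second place from the blue end plate, on the tool rail: a round black rubber pad 53 mm across, white cross at its centre. Origin: centre of its top face, 14 mm above the table; x along the row, away from the end plate; z up. The rail is a fixed flat aluminium bar 250 mm long, 70 mm wide, 12 mm high; its pads are alike, in a straight row 60 mm apart, 2 mm proud of the bar.
- seat3: the third place from the blue end plate, on the tool rail: a round black rubber pad 53 mm across, white cross at its centre. Origin: centre of its top face, 14 mm above the table; x along the row, away from the end plate; z up. The pads are told apart by their distance from the blue end plate.
- seat4: the last place, farthest from the blue end plate, on the tool rail: a round black rubber pad 53 mm across, white cross at its centre. Origin: centre of its top face, 14 mm above the table; x along the row, away from the end plate; z up. The rail may lie on the left or right, turned any way.
- screw_pot: bystander, to be left alone: a small open yellow plastic pot of screws, 50 mm across, 30 mm high, loose on the table among the nuts. Origin: centre of its underside.
- step_block: bystander, to be left alone: a small blue three-step clamping block, 46 by 26 mm, 30 mm high, loose on the table among the nuts. Origin: centre of its underside, long side along x.

How it is judged:
By the outcome, as a careful person would: the job done as asked, in the order asked, and still so for the second after the job is handed in, with the robot touching nothing.
It also fails if it takes over 83 s, if anything falls off the work surface, if the arm or the gripper's body presses on something with over 40 N, if the wrist force passes 120 N, or if a joint passes its speed limit or range.

## Robot

A 6-joint arm with a two-finger parallel gripper is mounted at the origin on the work surface. World frame = base frame: x ahead of the robot, y to its left, z up, the work surface at z = 0. Lengths are in mm, angles in degrees, forces in N, time in s.
With the tool pointing down it reaches from about 350 to 850 mm from the base axis. Payload 8.1 kg.
Tool frame: the origin (TCP) lies at the very end of the fingers, on their centre line; the grasp point (between the pads) lies r.tcp_to_grasp behind it (r.tcp_to_grasp is the distance from the TCP to the grasp point, in mm); z points along the fingers, y is the line along which they close (so a half turn about z gives the same grasp; the last joint's range is limited). The gripper opens to 85 mm and grips with 20 to 120 N. Pads are 22 mm wide; open, the fingers measure 114 mm over their backs; the gripper's body (76 mm by 85 mm) begins 54 mm behind the grasp point. The pads swing forward as they close: fully open they stand 13 mm farther back than shut.
Start: joints at [70.967, 7.471, 85.268, -0, 87.261, -4.893], TCP at [146.559, 581.83, 231.292] pointing down, gripper open.
Joint ranges: [-169.43, 169.43], [-51.17, 129.36], [1.28, 143.12], [-76.62, 256.62], [0, 156.53], [-152.29, 152.29]. Speed limits (degrees/s): [136.94, 136.94, 159.86, 180, 180, 180].

## Interface

Orientations are given as [roll, pitch, yaw] about the fixed x, y, z axes, in that order (R = Rz(yaw) Ry(pitch) Rx(roll)).
In Python, from bench import sense, viewer, order, r gives the robot as it stands.
- The arm moves only by the tool carry_out, never from a script. Its argument "increments" is one flat list of numbers, 7 for each row, row after row: the shift along the tool's x, y, z as a fraction of full scale, then the turn, a rotation vector about the tool's x, y, z as a fraction of full scale, then the opening, from -1 (shut) to 1 (fully open). A call has exactly 10 rows; each row is the pose to reach, as a shift and turn from the pose commanded when the call began, along the tool's axes at that moment, turning the shorter way round; what a row does not reach only later rows make up. Full scale, the value 1, is 400 mm for a shift and 2 pi rad for a turn. A row lasts 1/8 s, in which the tool goes at most 62.5 mm and 10.7 degrees, less where a joint would pass 70% of its speed; a pose out of reach is approached as far as the arm can. A call with a number of a shift or a turn outside -1 to 1 is refused whole. A call with a gripper value outside its range is refused whole. The fingers move at their own pace and stop on an object; "force" is the grip in N (left out, the last holds). Time passes only in rows, so rows that repeat a pose let the fingers close, or fill a call up. It gives the time, the measured TCP pose, the force, the opening and the grip force at its end, in the units of the state.
- sense(): the state, without advancing time (a new reading comes with each control period).
- viewer.snapshot(name): name is "scene" or "top" or "wrist"; returns the picture (480x640x3 uint8, red, green, blue); there is no depth.
- viewer.get_calibration(name): a dict with "fx", "fy", "cx", "cy" (pixels), "R" (3x3) and "t" (3): a world point X has camera coordinates R X + t. Camera axes: x right, y down, z forward; pixel columns grow to the right and rows downward; lengths in mm; the calibration is good to about 2 mm. A picture is of the moment at which its call begins: read the wrist's pose just before it. get_calibration takes no time and is no camera call; for the wrist camera it gives the pose at the moment of the call.
- order.hand_in(): hands the job in; it is judged then, once.
The state is a dict: "time": time; "joint_pos": joint angles; "qd": joint speeds; "joint_efforts": joint torques, N m; "tool_pos": TCP position; "tcp_rot": TCP orientation; "ft_force": force on the tool from outside, world axes, zero at the start; "wrist_torque": the same for the moment, N m; "finger_gap": finger opening in mm; "grip_force": force on a finger pad.
Only numpy, scipy, OpenCV 4.12 (cv2) and the standard library are available. Lean on these libraries where they do the work, as an engineer would, in place of code of your own. Each camera call takes 0.05 s, during which the arm holds its last target. There are 200 camera calls.

## Working session

There is one attempt and no reset: what is moved stays moved. The work goes in short steps, Python scripts to look and compute and a tool call to move; the robot and the scene stay as the last step left them, time stands still between calls to the robot, and variables do not carry over. Pictures are saved under pics/ and viewed, at most 14 in all, crops included, and the job is handed in when it is done.

Besides the shell and the picture viewer there is one more tool, called after "Request:" by a JSON object that holds its "fn" and its "kwargs", one argument or row to a line. carry_out: Moves the arm, as the interface text tells. Its arguments: {"type":"object","properties":{"increments":{"type":"array"},"force":{"type":"number"}},"required":["increments"]}

```bash
mkdir -p pics
python3 - <<'E'
from bench import sense, viewer, order, r
import cv2
s=sense();print(s)
print(r.tcp_to_grasp)
for n in("top","scene"):
    im=viewer.snapshot(n);cv2.imwrite(f"pics/{n}0.png",im[:,:,::-1]);c=viewer.get_calibration(n);print(n,c)
E
```

```text
{'time': 0.0, 'joint_pos': array([ 7.09673392e+01,  7.51434596e+00,  8.53308968e+01, -3.01527582e-04,
        8.72615571e+01, -4.89344170e+00]), 'qd': array([-0.03466719,  0.03881554,  0.05960056,  0.06423077,  0.13942806,
        0.03947081]), 'joint_efforts': array([ 9.02572938e-04, -5.69372463e+01, -5.00573730e+01, -1.72401860e-04,
        1.43477219e-02,  1.29587466e-06]), 'tool_pos': array([146.36787514, 581.29507373, 230.23687887]), 'tcp_rot': array([-1.79893564e+02, -8.81027226e-03,  1.65860787e+02]), 'ft_force': array([-0.31139438,  0.12294288, -0.34793036]), 'wrist_torque': array([0.02002389, 0.04041722, 0.00243559]), 'grip_force': 0.0, 'finger_gap': 85.73842586994326}
18.700000000000003
top {'fx': 539.515052671669, 'fy': 539.515052671669, 'cx': 320.09129672811537, 'cy': 236.44869470383597, 'R': array([[ 0.00835817, -0.99995858, -0.0036014 ],
       [-0.99291965, -0.00787246, -0.11852677],
       [ 0.11849351,  0.00456656, -0.99294433]]), 't': array([   7.71984172,  554.06794082, 1314.786942  ])}
scene {'fx': 620.8406227517863, 'fy': 620.8406227517863, 'cx': 321.72681705922884, 'cy': 236.18175619173846, 'R': array([[ 0.25416394,  0.96709595, -0.01123032],
       [ 0.67406664, -0.18545547, -0.7150108 ],
       [-0.69356677,  0.17415998, -0.6990232 ]]), 't': array([-133.28680985, -338.58269166, 1551.12665163])}
```

View pics/top0.png

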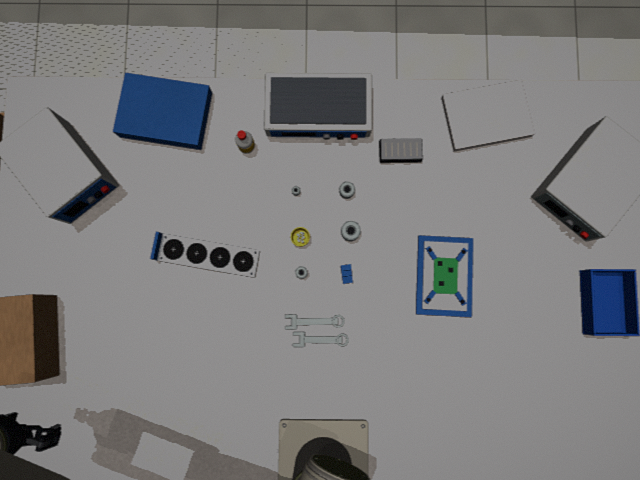

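View pics/scene0.png

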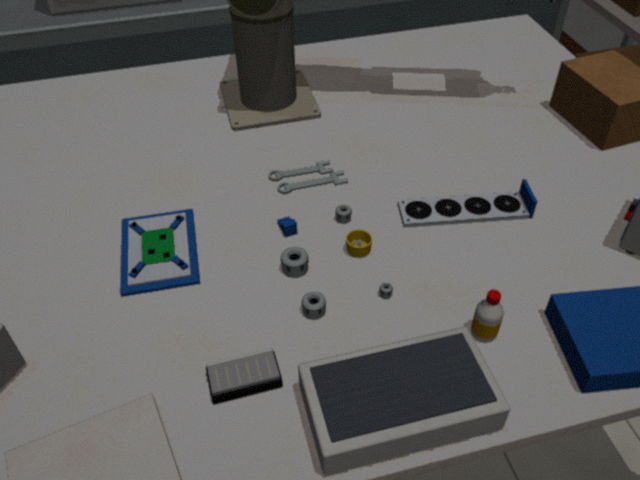

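The top view shows the nuts at about (296,190) smallest, (347,189), (350,231) largest and (302,272). The pot is at (301,237) and the step block at (347,273). The rail is on the left with its end plate at (156,246). I'll enlarge both areas.

Run:
```python
import cv2
im=cv2.imread("pics/top0.png")
cv2.imwrite("pics/a.png",cv2.resize(im[175:290,275:375],None,fx=5,fy=5,interpolation=cv2.INTER_CUBIC))
cv2.imwrite("pics/b.png",cv2.resize(im[220:290,140:270],None,fx=6,fy=6,interpolation=cv2.INTER_CUBIC))
```

```text
(no output)
```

View pics/a.png

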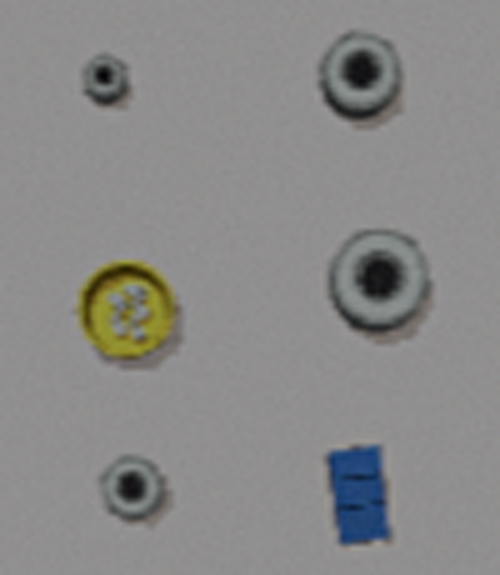

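View pics/b.png

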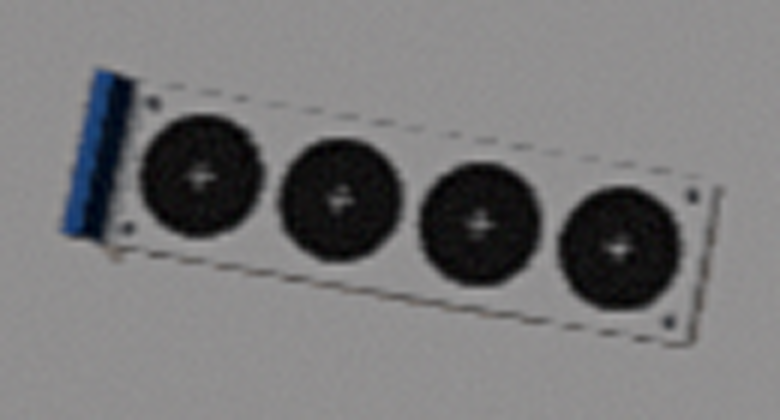

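The crops give clear bore and cross centres. Next I'll convert them to world coordinates and set up a planning helper.

```bash
cat > h.py <<'E'
import numpy as np
from scipy.spatial.transform import Rotation as Ro
def ray(c,u,v,z):
    R=np.array(c["R"]);o=-R.T@np.array(c["t"])
    d=R.T@np.array([(u-c["cx"])/c["fx"],(v-c["cy"])/c["fy"],1])
    return (o+d*(z-o[2])/d[2])[:2]
def down(yaw): return Ro.from_euler("xyz",[180,0,yaw],degrees=True)
def inc(p0,y0,p1,y1):
    "shift and turn numbers from commanded pose 0 to 1"
    R0=down(y0); d=R0.inv().apply(np.subtract(p1,p0))/400
    w=(R0.inv()*down(y1)).as_rotvec()/(2*np.pi)
    return np.round(np.r_[d,w],4).tolist()
E
python3 - <<'E'
from h import *
from bench import sense, viewer
c=viewer.get_calibration("top")
f=lambda u,o,k:o+(u+.5)/k-.5
for n,u,v,z in[("22",104,75,24),("40",362,69,32),("49",380,277,36),("31",132,486,28),("pot",127,310,30),("blk",358,494,25)]:
    print(n,ray(c,f(u,275,5),f(v,175,5),z).round(1))
S=[]
for u,v in[(202,177),(341,200),(480,224),(619,248)]:
    S.append(ray(c,f(u,140,6),f(v,220,6),14));print(S[-1].round(1))
d=S[3]-S[0];print(np.linalg.norm(d)/3,np.degrees(np.arctan2(d[1],d[0])))
w=viewer.get_calibration("wrist");s=sense()
R=Ro.from_euler("xyz",s["tcp_rot"],degrees=True)
o=-w["R"].T@w["t"];print("cam in tool",R.inv().apply(o-s["tool_pos"]),(R.inv().as_matrix()@w["R"].T).round(3),w["fx"])
E
```

```text
22 [674.5  76. ]
40 [676.9 -54.7]
49 [570.4 -63.8]
31 [465.6  59. ]
pot [553.6  62.5]
blk [462.7 -53.6]
[521.1 383.4]
[511.9 324.4]
[502.2 265.5]
[492.6 206.8]
59.63276475617632 -99.18209742323077
cam in tool [ 7.50946074e+01 -7.84407766e-02 -1.41624080e+02] [[ 0.    -0.956 -0.294]
 [ 1.     0.     0.001]
 [-0.001 -0.294  0.956]] 382.49597035085196
```

Run:
```python
from h import *
print(inc([146.56,581.83,231.29],165.86,[500,330,190],80.8))
```

```text
[-1.0106, -0.3946, 0.1032, 0.0, -0.0, 0.2363]
```

Request:
{"fn": "carry_out", "kwargs": {
  "increments": [-0.12,-0.05,0.013,0,0,0.0236,1,-0.24,-0.1,0.026,0,0,0.0473,1,-0.36,-0.15,0.039,0,0,0.0709,1,-0.48,-0.2,0.052,0,0,0.0945,1,-0.6,-0.25,0.065,0,0,0.1182,1,-0.72,-0.3,0.078,0,0,0.1418,1,-0.84,-0.35,0.09,0,0,0.1654,1,-0.95,-0.395,0.103,0,0,0.189,1,-0.95,-0.395,0.103,0,0,0.2127,1,-0.95,-0.395,0.103,0,0,0.2363,1]
}}

```text
time: 1.35
tool_pos: [476.7, 334.8, 189.3]
tcp_rot: [-179.9, 0.1, 80.4]
ft_force: [0.4, -0.1, -0.6]
finger_gap: 85.4
grip_force: 0.0
```

```bash
cat >> h.py <<'E'
def after(p0,y0,n):
    "commanded pose after increments n (6 numbers)"
    return np.add(p0,down(y0).apply(400*np.array(n[:3]))).round(2), round(y0-360*n[5],3)
E
python3 - <<'E'
from h import *
from bench import sense, viewer
import cv2,json
s=sense();c=viewer.get_calibration("wrist");im=viewer.snapshot("wrist")
cv2.imwrite("pics/w1.png",im[:,:,::-1]);json.dump({k:np.array(v).tolist() for k,v in c.items()},open("w1.json","w"))
p,y=after([146.56,581.83,231.29],165.86,[-.95,-.395,.103,0,0,.2363]);print(p,y,s["tool_pos"],s["tcp_rot"])
print(inc(p,y,[570,50,190],y))
E
```

```text
[476.45 335.79 190.09] 80.792 [476.7210232  334.81435707 189.25484759] [-1.79932837e+02  5.16382747e-02  8.04123436e+01]
[-0.6678, 0.3452, 0.0002, 0.0, 0.0, 0.0]
```

View pics/w1.png

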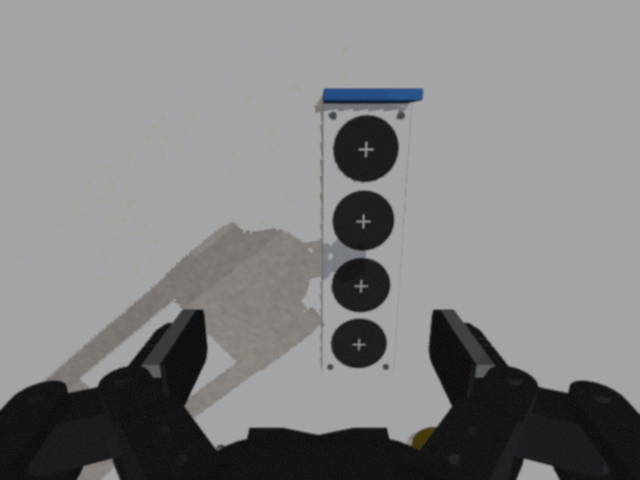

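The wrist view shows the four pad crosses at (366,149), (363,221), (361,286) and (359,344), with the end plate at the top. Next I'll go over the nuts.

Request:
{"fn": "carry_out", "kwargs": {
  "increments": [-0.1,0.05,0,0,0,0,0.6,-0.2,0.1,0,0,0,0,0.6,-0.3,0.15,0,0,0,0,0.6,-0.4,0.2,0,0,0,0,0.6,-0.5,0.25,0,0,0,0,0.6,-0.6,0.3,0,0,0,0,0.6,-0.67,0.345,0,0,0,0,0.6,-0.67,0.345,0,0,0,0,0.6,-0.67,0.345,0,0,0,0,0.6,-0.67,0.345,0,0,0,0,0.6]
}}

```text
time: 2.65
tool_pos: [569.4, 50.3, 189.9]
tcp_rot: [-180.0, -0.0, 80.9]
ft_force: [0.6, 0.3, 0.8]
finger_gap: 68.0
grip_force: 0.0
```

Run:
```python
from h import *
from bench import sense, viewer
import cv2,json
s=sense();c=viewer.get_calibration("wrist");im=viewer.snapshot("wrist")
cv2.imwrite("pics/w2.png",im[:,:,::-1]);json.dump({k:np.array(v).tolist() for k,v in c.items()},open("w2.json","w"))
p,y=after([476.45,335.79,190.09],80.792,[-.67,.345,0,0,0,0]);print(p,y,s["tool_pos"],s["tcp_rot"],s["finger_gap"])
c=json.load(open("w1.json"))
for u,v in[(366,149),(363,221),(361,286),(359,344)]:print(ray(c,u,v,14).round(1))
```

```text
[569.79  49.16 190.09] 80.792 [569.38871613  50.25552879 189.9494176 ] [-1.79976006e+02 -1.14400761e-02  8.09025147e+01] 67.99272963994535
[524.1 383.4]
[513.8 324.5]
[504.1 265.2]
[494.3 206.5]
```

View pics/w2.png

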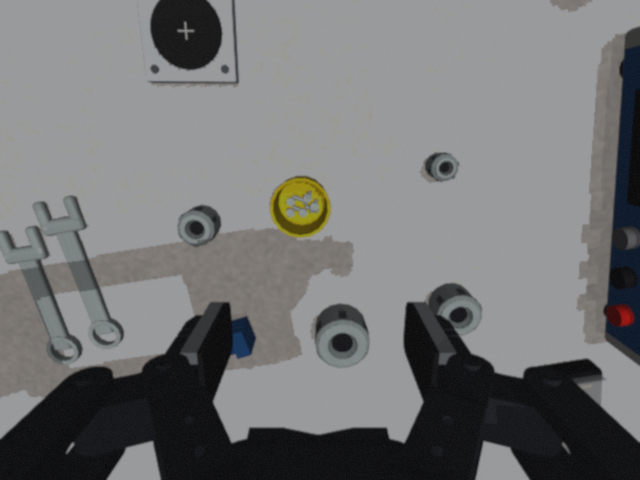

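Seen from the wrist, the nut bores are at about (446,168), (460,313), (343,342) and (196,229). The pad 4 cross is at (186,31).

Run:
```python
from h import *
import json
c=json.load(open("w2.json"))
for n,u,v,z in[("22",446,168,24),("40",460,314,32),("49",343,342,36),("31",196,229,28),("s4",186,31,14)]:print(n,ray(c,u,v,z).round(1))
p=[569.79,49.16,190.09]
print(inc(p,80.792,[570.8,-63.5,70],80.792),inc(p,80.792,[570.8,-63.5,5],80.792))
```

```text
22 [676.4  75.5]
40 [678.3 -50.9]
49 [574.1 -59.9]
31 [469.2  58.9]
s4 [494.8 205.3]
[-0.2776, 0.0476, 0.3002, 0.0, 0.0, 0.0] [-0.2776, 0.0476, 0.4627, 0.0, 0.0, 0.0]
```

Run:
```python
from h import *
p=[569.79,49.16,190.09]
for z in(90,60,5):print(inc(p,80.792,[572,-62,z],80.792))
```

```text
[-0.2734, 0.0499, 0.2502, 0.0, 0.0, 0.0]
[-0.2734, 0.0499, 0.3252, 0.0, 0.0, 0.0]
[-0.2734, 0.0499, 0.4627, 0.0, 0.0, 0.0]
```

Request:
{"fn": "carry_out", "kwargs": {
  "increments": [-0.1,0.018,0.08,0,0,0,0.6,-0.2,0.036,0.16,0,0,0,0.6,-0.2735,0.05,0.25,0,0,0,0.6,-0.2735,0.05,0.28,0,0,0,0.6,-0.2735,0.05,0.3,0,0,0,0.6,-0.2735,0.05,0.34,0,0,0,0.6,-0.2735,0.05,0.38,0,0,0,0.6,-0.2735,0.05,0.42,0,0,0,0.6,-0.2735,0.05,0.4625,0,0,0,0.6,-0.2735,0.05,0.4625,0,0,0,0.6]
}}

```text
time: 3.95
tool_pos: [570.3, -61.7, 2.8]
tcp_rot: [-179.8, -0.0, 80.8]
ft_force: [0.0, -0.5, 0.7]
finger_gap: 68.4
grip_force: 0.0
```

Request:
{"fn": "carry_out", "kwargs": {
  "increments": [0,0,0,0,0,0,-1,0,0,0,0,0,0,-1,0,0,0,0,0,0,-1,0,0,0,0,0,0,-1,0,0,0,0,0,0,-1,0,0,0,0,0,0,-1,0,0,0,0,0,0,-1,0,0,0,0,0,0,-1,0,0,0,0,0,0,-1,0,0,0,0,0,0,-1],
  "force": 40
}}

```text
time: 5.2
tool_pos: [572.6, -62.2, 5.8]
tcp_rot: [179.9, 0.0, 80.8]
ft_force: [0.2, -1.0, 5.6]
finger_gap: 47.8
grip_force: 42.2
```

Run:
```python
from h import *
from bench import sense
p,y=after([569.79,49.16,190.09],80.792,[-.2735,.05,.4625,0,0,0]);print(p,y,sense()["tool_pos"])
up=[p[0],p[1],100]; print(inc(p,y,up,y),inc(p,y,[522.4,383.4,100],y),inc(p,y,[522.4,383.4,21],y))
```

```text
[572.03 -62.03   5.09] 80.792 [572.64379997 -62.22155285   5.81606459]
[0.0, 0.0, -0.2373, 0.0, 0.0, 0.0] [1.0794, -0.3007, -0.2373, 0.0, 0.0, 0.0] [1.0794, -0.3007, -0.0398, 0.0, 0.0, 0.0]
```

Request:
{"fn": "carry_out", "kwargs": {
  "increments": [0,0,-0.13,0,0,0,-1,0,0,-0.25,0,0,0,-1,0.12,-0.036,-0.25,0,0,0,-1,0.24,-0.072,-0.25,0,0,0,-1,0.37,-0.11,-0.25,0,0,0,-1,0.51,-0.15,-0.25,0,0,0,-1,0.65,-0.19,-0.25,0,0,0,-1,0.79,-0.23,-0.25,0,0,0,-1,0.92,-0.27,-0.25,0,0,0,-1,1,-0.3,-0.25,0,0,0,-1]
}}

```text
time: 6.45
tool_pos: [515.8, 354.2, 103.8]
tcp_rot: [-179.9, 0.1, 80.9]
ft_force: [0.8, -1.3, -2.0]
finger_gap: 47.8
grip_force: 43.2
```

Run:
```python
from h import *
from bench import sense,viewer
import cv2
p,y=after([572.03,-62.03,5.09],80.792,[1,-.3,-.25,0,0,0]);print(p,y,sense()["tool_pos"],sense()["finger_gap"])
print(inc(p,y,[522.4,383.4,21],y))
cv2.imwrite("pics/w3.png",viewer.snapshot("wrist")[:,:,::-1])
```

```text
[517.58 352.02 105.09] 80.792 [515.84871156 354.21840498 103.84270658] 47.78015564487482
[0.0794, -0.0007, 0.2102, 0.0, 0.0, 0.0]
```

View pics/w3.png

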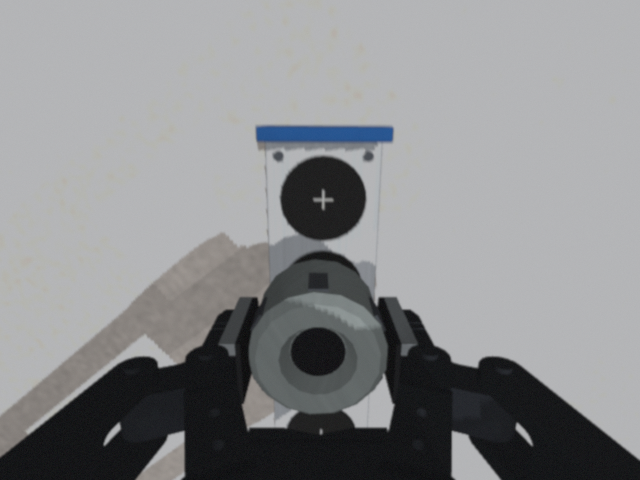

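The nut is held with its top centre at about (318,352), and the pad 1 cross is at (323,199).

Run:
```python
from h import *
from bench import sense,viewer
s=sense();c=viewer.get_calibration("wrist");t=s["tool_pos"]
n=ray(c,318,352,t[2]-5.8+36);q=ray(c,323,199,14);print(t,n-t[:2],q)
```

```text
[514.64940922 357.52539223 103.91099088] [0.5640582 2.1650766] [522.48036891 388.08567511]
```

Request:
{"fn": "carry_out", "kwargs": {
  "increments": [0.04,0,0,0,0,0,-1,0.078,-0.001,0.03,0,0,0,-1,0.078,-0.001,0.06,0,0,0,-1,0.078,-0.001,0.1,0,0,0,-1,0.078,-0.001,0.14,0,0,0,-1,0.078,-0.001,0.17,0,0,0,-1,0.078,-0.001,0.19,0,0,0,-1,0.078,-0.001,0.205,0,0,0,-1,0.078,-0.001,0.212,0,0,0,-1,0.078,-0.001,0.212,0,0,0,-1]
}}

```text
time: 7.75
tool_pos: [522.3, 383.0, 20.5]
tcp_rot: [180.0, -0.0, 80.8]
ft_force: [-0.5, 0.4, -3.6]
finger_gap: 47.6
grip_force: 43.2
```

Request:
{"fn": "carry_out", "kwargs": {
  "increments": [0,0,0.0015,0,0,0,-1,0,0,0.0015,0,0,0,0.5,0,0,0.0015,0,0,0,0.5,0,0,0.0015,0,0,0,0.5,0,0,0.0015,0,0,0,0.5,0,0,-0.03,0,0,0,0.5,0,0,-0.1,0,0,0,0.5,-0.1,0,-0.2,0,0,0,0.5,-0.2,0,-0.25,0,0,0,0.5,-0.2,0,-0.25,0,0,0,0.5]
}}

```text
time: 9.0
tool_pos: [511.0, 302.6, 124.0]
tcp_rot: [179.8, -0.1, 80.7]
ft_force: [0.5, -0.3, 0.5]
finger_gap: 64.0
grip_force: 0.0
```

Run:
```python
from h import *
from bench import sense,viewer
import cv2,json
p,y=after([517.58,352.02,105.09],80.792,[.078,-.001,.212,0,0,0]);print(p)
p,y=after(p,y,[-.2,0,-.25,0,0,0])
viewer.snapshot("top");t=viewer.snapshot("top")
c=viewer.get_calibration("wrist");s=sense();im=viewer.snapshot("wrist");print(p,y,s["tool_pos"],s["time"])
json.dump({k:np.array(v).tolist() for k,v in c.items()},open("w4.json","w"))
cv2.imwrite("pics/top4.png",t[:,:,::-1])
a=cv2.resize(t[220:290,140:270],None,fx=6,fy=6,interpolation=cv2.INTER_CUBIC)[:,:,::-1][:300]
b=cv2.resize(im[60:300,190:450],None,fx=3,fy=3,interpolation=cv2.INTER_CUBIC)[:,:,::-1]
cv2.imwrite("pics/c4a.png",a);cv2.imwrite("pics/c4b.png",cv2.resize(im[60:260,190:450],None,fx=3,fy=3,interpolation=cv2.INTER_CUBIC)[:,:,::-1])
cv2.imwrite("pics/w4.png",im[:,:,::-1])
```

```text
[522.18 382.88  20.29]
[509.38 303.91 120.29] 80.792 [509.84720057 304.03730858 121.41367745] 9.1
```

View pics/c4a.png

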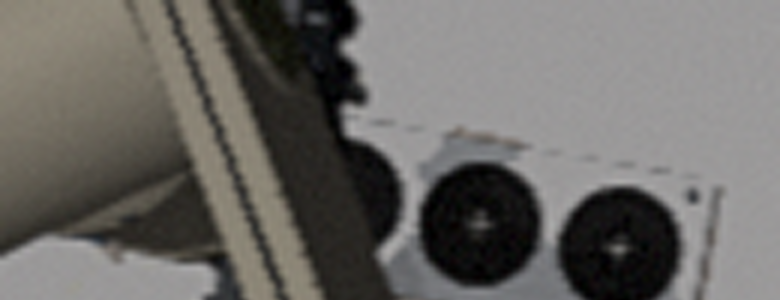

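View pics/w4.png

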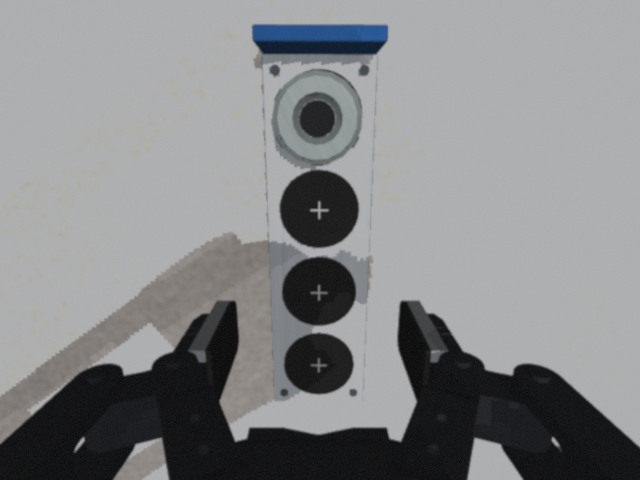

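From the wrist, the nut on pad 1 has its bore at (317,118). The other crosses are at (319,210), (319,292) and (319,365).

Run:
```python
from h import *
import json
c=json.load(open("w4.json"))
print(ray(c,317,118.5,50))
S=np.array([ray(c,319,v,14) for v in(210,292,365)]);print(S, S[0]*2-S[1], S[0]-(S[2]-S[0])/2)
p=[509.38,303.91,120.29]
for q in([678,-52.5,100],[678,-52.5,60],[678,-52.5,5]):print(inc(p,80.792,q,80.792))
```

```text
[522.06792179 381.12209353]
[[514.09238498 324.32293758]
 [504.61532264 265.72032829]
 [495.01702884 206.36806902]] [523.56944732 382.92554688] [523.63006305 383.30037187]
[-0.8121, 0.5587, 0.0507, 0.0, 0.0, 0.0]
[-0.8121, 0.5587, 0.1507, 0.0, 0.0, 0.0]
[-0.8121, 0.5587, 0.2882, 0.0, 0.0, 0.0]
```

Request:
{"fn": "carry_out", "kwargs": {
  "increments": [-0.1,0.07,0,0,0,0,0.4,-0.2,0.14,0,0,0,0,0.4,-0.3,0.21,0,0,0,0,0.4,-0.4,0.28,0,0,0,0,0.4,-0.5,0.35,0,0,0,0,0.4,-0.6,0.42,0,0,0,0,0.4,-0.7,0.49,0.02,0,0,0,0.4,-0.78,0.54,0.05,0,0,0,0.4,-0.812,0.559,0.08,0,0,0,0.4,-0.812,0.559,0.1,0,0,0,0.4]
}}

```text
time: 10.4
tool_pos: [677.6, -52.2, 78.2]
tcp_rot: [-179.9, -0.0, 80.8]
ft_force: [-0.2, 1.3, -0.3]
finger_gap: 59.9
grip_force: 0.0
```

Run:
```python
from h import *
from bench import sense,viewer
import cv2,json
p,y=after([509.38,303.91,120.29],80.792,[-.812,.559,.1,0,0,0]);print(p)
t=viewer.snapshot("top");c=viewer.get_calibration("wrist");s=sense();im=viewer.snapshot("wrist");print(s["tool_pos"],s["time"])
json.dump({k:np.array(v).tolist() for k,v in c.items()},open("w5.json","w"))
a=cv2.resize(t[220:290,140:270],None,fx=6,fy=6,interpolation=cv2.INTER_CUBIC)[:300,:420,::-1]
b=im[130:430,140:500,::-1]
cv2.imwrite("pics/c5.png",np.hstack([a,b]))
```

```text
[678.12 -52.48  80.29]
[676.72451135 -51.19853128  77.26732985] 10.45
```

View pics/c5.png

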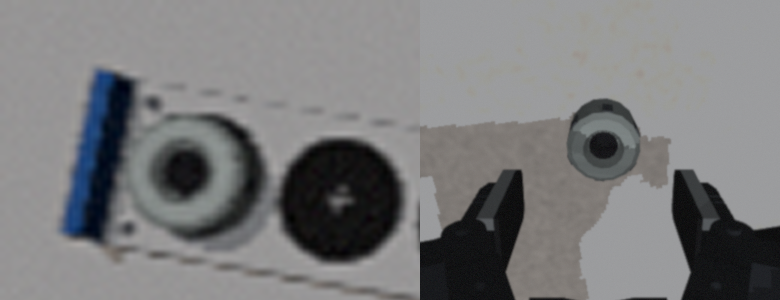

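Run:
```python
from h import *
from bench import viewer
import json
f=lambda u,o,k:o+(u+.5)/k-.5
print(ray(viewer.get_calibration("top"),f(184,140,6),f(172,220,6),50))
print(ray(json.load(open("w5.json")),323,276,32))
```

```text
[519.76463131 380.85954266]
[679.1176558 -52.7952768]
```

Run:
```python
from h import *
Y=80.792
p=[678.12,-52.48,80.29]
n=inc(p,Y,[679,-54.7,5],Y);print(n)
p=[679,-54.7,5]
for z in(110,20.5):print(inc(p,Y,[514.1,324.4,z],Y))
```

```text
[-0.0051, 0.0031, 0.1882, 0.0, 0.0, 0.0]
[0.8696, -0.5586, -0.2625, 0.0, 0.0, 0.0]
[0.8696, -0.5586, -0.0388, 0.0, 0.0, 0.0]
```

Request:
{"fn": "carry_out", "kwargs": {
  "increments": [-0.005,0.003,0.04,0,0,0,0.4,-0.005,0.003,0.08,0,0,0,0.4,-0.005,0.003,0.12,0,0,0,0.4,-0.005,0.003,0.16,0,0,0,0.4,-0.005,0.003,0.188,0,0,0,0.4,-0.005,0.003,0.188,0,0,0,0.4,-0.005,0.003,0.188,0,0,0,-1,-0.005,0.003,0.188,0,0,0,-1,-0.005,0.003,0.188,0,0,0,-1,-0.005,0.003,0.188,0,0,0,-1]
}}

```text
time: 11.75
tool_pos: [679.7, -54.8, 6.1]
tcp_rot: [179.9, 0.0, 80.8]
ft_force: [0.2, -0.4, 4.6]
finger_gap: 39.0
grip_force: 40.8
```

Request:
{"fn": "carry_out", "kwargs": {
  "increments": [0,0,0,0,0,0,-1,0,0,0,0,0,0,-1,0,0,0,0,0,0,-1,0,0,-0.13,0,0,0,-1,0,0,-0.25,0,0,0,-1,0.1,-0.064,-0.26,0,0,0,-1,0.2,-0.129,-0.26,0,0,0,-1,0.3,-0.193,-0.26,0,0,0,-1,0.4,-0.257,-0.26,0,0,0,-1,0.5,-0.321,-0.26,0,0,0,-1]
}}

```text
time: 13.0
tool_pos: [582.8, 164.5, 108.3]
tcp_rot: [-179.9, 0.0, 80.8]
ft_force: [0.3, 0.2, -1.2]
finger_gap: 39.1
grip_force: 41.2
```

Run:
```python
from h import *
Y=80.792
p,_=after([678.12,-52.48,80.29],Y,[-.005,.003,.188,0,0,0]);p,_=after(p,Y,[.5,-.321,-.26,0,0,0]);print(p)
for z in(109,20.3):print(inc(p,Y,[514.1,324.4,z],Y))
```

```text
[584.24 163.32 109.09]
[0.3695, -0.2375, 0.0002, 0.0, 0.0, 0.0]
[0.3695, -0.2375, 0.222, 0.0, 0.0, 0.0]
```

Request:
{"fn": "carry_out", "kwargs": {
  "increments": [0.1,-0.064,0,0,0,0,-1,0.2,-0.129,0,0,0,0,-1,0.3,-0.193,0,0,0,0,-1,0.3695,-0.2375,0.01,0,0,0,-1,0.3695,-0.2375,0.06,0,0,0,-1,0.3695,-0.2375,0.12,0,0,0,-1,0.3695,-0.2375,0.17,0,0,0,-1,0.3695,-0.2375,0.205,0,0,0,-1,0.3695,-0.2375,0.222,0,0,0,-1,0.3695,-0.2375,0.222,0,0,0,-1]
}}

```text
time: 14.25
tool_pos: [514.6, 324.3, 20.7]
tcp_rot: [180.0, -0.0, 80.8]
ft_force: [-0.7, -0.0, -2.4]
finger_gap: 38.9
grip_force: 41.1
```

Request:
{"fn": "carry_out", "kwargs": {
  "increments": [0,0,0.001,0,0,0,-1,0,0,0.001,0,0,0,-1,0,0,0.001,0,0,0,0.4,0,0,0.001,0,0,0,0.4,0,0,0.001,0,0,0,0.4,0,0,0.001,0,0,0,0.4,0,0,-0.05,0,0,0,0.4,0,0,-0.12,0,0,0,0.4,0,0,-0.22,0,0,0,0.4,0,0,-0.22,0,0,0,0.4]
}}

```text
time: 15.5
tool_pos: [517.3, 326.1, 114.8]
tcp_rot: [179.6, -0.3, 80.8]
ft_force: [0.8, -0.0, 0.8]
finger_gap: 59.6
grip_force: 0.0
```

Run:
```python
from h import *
Y=80.792
p,_=after([584.24,163.32,109.09],Y,[.3695,-.2375,.222,0,0,0]);p,_=after(p,Y,[0,0,-.22,0,0,0]);print(p)
for q in([468.5,59,108],[468.5,59,5]):print(inc(p,Y,q,Y))
```

```text
[514.11 324.42 108.29]
[-0.6732, -0.0064, 0.0007, 0.0, 0.0, 0.0]
[-0.6732, -0.0064, 0.2582, 0.0, 0.0, 0.0]
```

Request:
{"fn": "carry_out", "kwargs": {
  "increments": [-0.1,-0.001,0,0,0,0,0.2,-0.22,-0.002,0,0,0,0,0.2,-0.34,-0.003,0,0,0,0,0.2,-0.46,-0.004,0,0,0,0,0.2,-0.57,-0.005,0,0,0,0,0.2,-0.64,-0.006,0,0,0,0,0.2,-0.673,-0.0065,0.02,0,0,0,0.2,-0.673,-0.0065,0.06,0,0,0,0.2,-0.673,-0.0065,0.1,0,0,0,0.2,-0.673,-0.0065,0.1,0,0,0,0.2]
}}

```text
time: 16.75
tool_pos: [466.6, 60.0, 65.7]
tcp_rot: [-179.7, 0.0, 80.9]
ft_force: [-0.4, 0.4, 0.2]
finger_gap: 51.3
grip_force: 0.0
```

Run:
```python
from h import *
from bench import sense,viewer
import cv2,json
print(after([514.11,324.42,108.29],80.792,[-.673,-.0065,.1,0,0,0]))
t=viewer.snapshot("top");t=viewer.snapshot("top");c=viewer.get_calibration("wrist");s=sense();im=viewer.snapshot("wrist");print(s["tool_pos"],s["time"])
json.dump({k:np.array(v).tolist() for k,v in c.items()},open("w6.json","w"))
a=cv2.resize(t[220:290,140:270],None,fx=6,fy=6,interpolation=cv2.INTER_CUBIC)[:300,:420,::-1]
b=im[130:430,140:500,::-1]
cv2.imwrite("pics/c6.png",np.hstack([a,b]))
```

```text
(array([468.47,  59.1 ,  68.29]), 80.792)
[468.10074733  59.78741754  67.73037641] 16.85
```

View pics/c6.png

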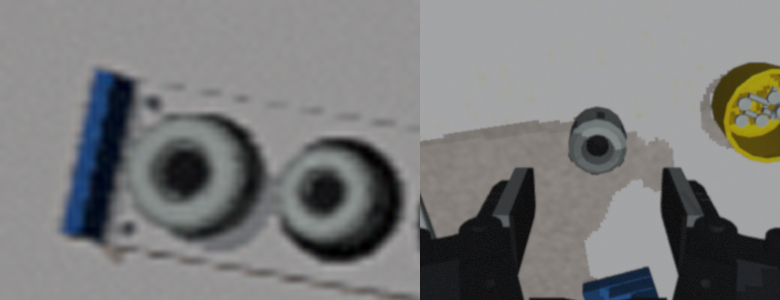

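Run:
```python
from h import *
from bench import viewer
import json
f=lambda u,o,k:o+(u+.5)/k-.5
print(ray(viewer.get_calibration("top"),f(325,140,6),f(190,220,6),46))
print(ray(json.load(open("w6.json")),317,276,28))
Y=80.792;p=[468.47,59.1,68.29]
print(inc(p,Y,[468.5,59,5],Y)); p=[468.5,59,5]
for z in(100,20.5):print(inc(p,Y,[504.5,265.4,z],Y))
```

```text
[513.17517608 323.63764717]
[467.83990094  60.89314833]
[-0.0002, 0.0001, 0.1582, 0.0, 0.0, 0.0]
[0.5238, 0.0063, -0.2375, 0.0, 0.0, 0.0]
[0.5238, 0.0063, -0.0388, 0.0, 0.0, 0.0]
```

Request:
{"fn": "carry_out", "kwargs": {
  "increments": [0,0,0.04,0,0,0,0.2,0,0,0.08,0,0,0,0.2,0,0,0.12,0,0,0,0.2,0,0,0.15,0,0,0,0.2,0,0,0.158,0,0,0,0.2,0,0,0.158,0,0,0,0.2,0,0,0.158,0,0,0,-1,0,0,0.158,0,0,0,-1,0,0,0.158,0,0,0,-1,0,0,0.158,0,0,0,-1]
}}

```text
time: 18.15
tool_pos: [469.2, 59.1, 5.9]
tcp_rot: [179.9, -0.0, 80.8]
ft_force: [-0.5, -0.7, 5.4]
finger_gap: 29.4
grip_force: 39.8
```

Request:
{"fn": "carry_out", "kwargs": {
  "increments": [0,0,0,0,0,0,-1,0,0,0,0,0,0,-1,0,0,0,0,0,0,-1,0,0,-0.12,0,0,0,-1,0,0,-0.24,0,0,0,-1,0.11,0.001,-0.24,0,0,0,-1,0.23,0.003,-0.24,0,0,0,-1,0.35,0.005,-0.24,0,0,0,-1,0.46,0.007,-0.24,0,0,0,-1,0.524,0.0075,-0.24,0,0,0,-1]
}}

```text
time: 19.4
tool_pos: [504.8, 267.6, 100.8]
tcp_rot: [-180.0, -0.0, 80.9]
ft_force: [0.2, -0.3, 0.3]
finger_gap: 29.8
grip_force: 40.2
```

Request:
{"fn": "carry_out", "kwargs": {
  "increments": [0,0,0,0,0,0,-1,0,0,0.03,0,0,0,-1,0,0,0.07,0,0,0,-1,0,0,0.11,0,0,0,-1,0,0,0.15,0,0,0,-1,0,0,0.18,0,0,0,-1,0,0,0.195,0,0,0,-1,0,0,0.201,0,0,0,-1,0,0,0.201,0,0,0,-1,0,0,0.201,0,0,0,-1]
}}

```text
time: 20.65
tool_pos: [505.4, 265.7, 21.3]
tcp_rot: [179.9, -0.0, 80.8]
ft_force: [-1.0, -0.3, -0.5]
finger_gap: 29.8
grip_force: 40.2
```

Request:
{"fn": "carry_out", "kwargs": {
  "increments": [0,-0.003,0,0,0,0,-1,0,-0.003,0.0025,0,0,0,-1,0,-0.003,0.0025,0,0,0,-1,0,-0.003,0.0025,0,0,0,0.2,0,-0.003,0.0025,0,0,0,0.2,0,-0.003,0.0025,0,0,0,0.2,0,-0.003,0.0025,0,0,0,0.2,0,-0.003,-0.05,0,0,0,0.2,0,-0.003,-0.12,0,0,0,0.2,0,-0.003,-0.2,0,0,0,0.2]
}}

```text
time: 21.9
tool_pos: [503.3, 265.5, 101.0]
tcp_rot: [-179.9, 0.0, 80.8]
ft_force: [-0.3, 0.2, 0.1]
finger_gap: 51.7
grip_force: 0.0
```

Run:
```python
from h import *
Y=80.792;p=[468.47,59.1,68.29]
for n in([0,0,.158],[.524,.0075,-.24],[0,0,.201],[0,-.003,-.2]):p,_=after(p,Y,n+[0,0,0])
print(p)
for q in([676,75.8,100],[676,75.8,4]):print(inc(p,Y,q,Y))
```

```text
[503.79 265.71 100.69]
[-0.3998, 0.501, 0.0017, 0.0, 0.0, 0.0]
[-0.3998, 0.501, 0.2417, 0.0, 0.0, 0.0]
```

Request:
{"fn": "carry_out", "kwargs": {
  "increments": [-0.08,0.1,0,0,0,0,0,-0.16,0.2,0,0,0,0,0,-0.24,0.3,0,0,0,0,0,-0.32,0.4,0,0,0,0,0,-0.38,0.475,0,0,0,0,0,-0.4,0.501,0.01,0,0,0,0,-0.4,0.501,0.04,0,0,0,0,-0.4,0.501,0.08,0,0,0,0,-0.4,0.501,0.12,0,0,0,0,-0.4,0.501,0.12,0,0,0,0]
}}

```text
time: 23.15
tool_pos: [673.6, 76.5, 49.7]
tcp_rot: [-179.7, 0.1, 80.9]
ft_force: [-0.2, -0.5, -0.1]
finger_gap: 42.7
grip_force: 0.0
```

Request:
{"fn": "carry_out", "kwargs": {
  "increments": [0,0,0.03,0,0,0,0,0,0,0.06,0,0,0,0,0,0,0.09,0,0,0,0,0,0,0.112,0,0,0,0,0,0,0.121,0,0,0,0,0,0,0.121,0,0,0,0,0,0,0.121,0,0,0,-1,0,0,0.121,0,0,0,-1,0,0,0.121,0,0,0,-1,0,0,0.121,0,0,0,-1]
}}

```text
time: 24.4
tool_pos: [676.6, 75.7, 5.1]
tcp_rot: [179.9, -0.0, 80.8]
ft_force: [-0.5, 0.2, 4.2]
finger_gap: 20.8
grip_force: 39.3
```

Run:
```python
from h import *
Y=80.792;p=[503.79,265.71,100.69]
for n in([-.4,.501,.12],[0,0,.121]):p,_=after(p,Y,n+[0,0,0])
print(p)
for q in([494.5,206.7,100],[494.5,206.7,19.3]):print(inc(p,Y,q,Y))
```

```text
[676.    75.7    4.29]
[0.2507, -0.5003, -0.2393, 0.0, 0.0, 0.0]
[0.2507, -0.5003, -0.0375, 0.0, 0.0, 0.0]
```

Request:
{"fn": "carry_out", "kwargs": {
  "increments": [0,0,0,0,0,0,-1,0,0,0,0,0,0,-1,0,0,-0.12,0,0,0,-1,0,0,-0.24,0,0,0,-1,0.05,-0.1,-0.24,0,0,0,-1,0.1,-0.2,-0.24,0,0,0,-1,0.15,-0.3,-0.24,0,0,0,-1,0.2,-0.4,-0.24,0,0,0,-1,0.24,-0.48,-0.24,0,0,0,-1,0.2507,-0.5003,-0.24,0,0,0,-1]
}}

```text
time: 25.65
tool_pos: [492.4, 207.7, 99.6]
tcp_rot: [-179.9, 0.0, 80.9]
ft_force: [0.9, 0.1, -1.3]
finger_gap: 20.4
grip_force: 39.4
```

Request:
{"fn": "carry_out", "kwargs": {
  "increments": [0,0,0,0,0,0,-1,0,0,0.03,0,0,0,-1,0,0,0.07,0,0,0,-1,0,0,0.11,0,0,0,-1,0,0,0.15,0,0,0,-1,0,0,0.18,0,0,0,-1,0,0,0.195,0,0,0,-1,0,0,0.203,0,0,0,-1,0,0,0.203,0,0,0,-1,0,0,0.203,0,0,0,-1]
}}

```text
time: 26.9
tool_pos: [495.0, 206.9, 19.6]
tcp_rot: [179.9, -0.0, 80.8]
ft_force: [-0.7, 0.0, -0.9]
finger_gap: 20.3
grip_force: 39.4
```

Request:
{"fn": "carry_out", "kwargs": {
  "increments": [0,0,0.0015,0,0,0,-1,0,0,0.0015,0,0,0,0,0,0,0.0015,0,0,0,0,0,0,0.0015,0,0,0,0,0,0,-0.05,0,0,0,0,0,0,-0.15,0,0,0,0.3,-0.05,0,-0.25,0,0,0,0.5,-0.15,0,-0.25,0,0,0,0.5,-0.25,0,-0.25,0,0,0,0.5,-0.3,0,-0.25,0,0,0,0.5]
}}

```text
time: 28.15
tool_pos: [474.9, 86.7, 119.2]
tcp_rot: [180.0, 0.0, 80.7]
ft_force: [0.1, 1.4, 0.5]
finger_gap: 64.2
grip_force: 0.0
```

Run:
```python
from h import *
from bench import sense,viewer
import cv2
Y=80.792;p=[676,75.7,4.29]
for n in([.2507,-.5003,-.24],[0,0,.203],[-.3,0,-.25]):p,_=after(p,Y,n+[0,0,0])
print(p,sense()["tool_pos"])
t=viewer.snapshot("top");t=viewer.snapshot("top")
cv2.imwrite("pics/top7.png",cv2.resize(t[220:290,140:270],None,fx=6,fy=6,interpolation=cv2.INTER_CUBIC)[:,:,::-1])
```

```text
[475.31  88.26 119.09] [474.94449033  86.65282021 119.19241765]
```

View pics/top7.png

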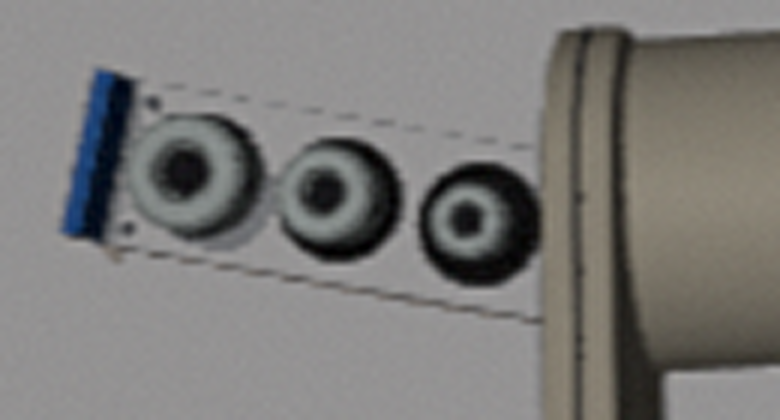

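Run:
```python
from h import *
from bench import viewer
f=lambda u,o,k:o+(u+.5)/k-.5
c=viewer.get_calibration("top")
for s,u,v,z in([521.1,383.4],184,172,50),([511.6,324.4],324.5,190.5,46),([502.1,265.5],466,217,42):print(ray(c,f(u,140,6),f(v,220,6),z)-s)
Y=80.792;p=[475.31,88.26,119.09]
for q in([522,380.8,119],):print(inc(p,Y,q,Y))
# shift dx,dy for seat1 correction
print(inc([0,0,0],Y,[1.2,2.3,0],Y))
```

```text
[-1.33536869 -2.54045734]
[ 1.36714949 -0.56400004]
[0.73567576 0.54414871]
[0.7406, -0.0018, 0.0002, 0.0, 0.0, 0.0]
[0.0062, 0.002, 0.0, 0.0, 0.0, 0.0]
```

Request:
{"fn": "carry_out", "kwargs": {
  "increments": [0.1,0,0,0,0,0,0.5,0.22,0,0,0,0,0,0.5,0.34,0,0,0,0,0,0.5,0.46,0,0,0,0,0,0.5,0.58,0,0,0,0,0,0.5,0.69,-0.001,0,0,0,0,0.5,0.746,-0.002,0,0,0,0,0.5,0.746,-0.002,0.03,0,0,0,0.5,0.746,-0.002,0.06,0,0,0,0.5,0.746,-0.002,0.06,0,0,0,0.5]
}}

```text
time: 29.5
tool_pos: [520.9, 381.2, 92.6]
tcp_rot: [-179.8, 0.2, 80.7]
ft_force: [0.5, 0.5, 0.0]
finger_gap: 64.4
grip_force: 0.0
```

Request:
{"fn": "carry_out", "kwargs": {
  "increments": [0,0,0.03,0,0,0,0.5,0,0,0.07,0,0,0,0.5,0,0,0.11,0,0,0,0.5,0,0,0.15,0,0,0,0.5,0,0,0.175,0,0,0,0.5,0,0,0.185,0,0,0,0.5,0,0,0.185,0,0,0,0.5,0,0,0.185,0,0,0,-1,0,0,0.185,0,0,0,-1,0,0,0.185,0,0,0,-1]
}}

```text
time: 30.75
tool_pos: [522.8, 383.4, 22.1]
tcp_rot: [179.9, -0.1, 80.8]
ft_force: [0.2, -1.3, 5.8]
finger_gap: 47.5
grip_force: 42.0
```

Request:
{"fn": "carry_out", "kwargs": {
  "increments": [0,0,0,0,0,0,-1,0,0,0,0,0,0,-1,0,0,0,0,0,0,-1,0,0,0,0,0,0,-1,0,0,-0.01,0,0,0,-1,0,0,-0.02,0,0,0,-1,0,0,-0.02,0,0,0,-1,0,0,-0.02,0,0,0,-1,0,0,-0.02,0,0,0,-1,0,0,-0.02,0,0,0,-1]
}}

```text
time: 32.0
tool_pos: [522.2, 382.9, 28.9]
tcp_rot: [-180.0, 0.0, 80.8]
ft_force: [0.2, -0.0, -3.5]
finger_gap: 47.8
grip_force: 41.7
```

Request:
{"fn": "carry_out", "kwargs": {
  "increments": [0.006,0.0025,0,0,0,0,-1,0.006,0.0025,0.005,0,0,0,-1,0.006,0.0025,0.01,0,0,0,-1,0.006,0.0025,0.015,0,0,0,-1,0.006,0.0025,0.0165,0,0,0,-1,0.006,0.0025,0.0175,0,0,0,-1,0.006,0.0025,0.018,0,0,0,-1,0.006,0.0025,0.018,0,0,0,0.5,0.006,0.0025,0.018,0,0,0,0.5,0.006,0.0025,0.018,0,0,0,0.5]
}}

```text
time: 33.25
tool_pos: [523.9, 385.3, 22.2]
tcp_rot: [180.0, -0.0, 80.8]
ft_force: [0.9, -0.2, -0.6]
finger_gap: 64.2
grip_force: 0.0
```

Request:
{"fn": "carry_out", "kwargs": {
  "increments": [0.006,0.0025,0,0,0,0,0.5,0.006,0.0025,0,0,0,0,0.5,0.006,0.0025,-0.03,0,0,0,0.5,0.006,0.0025,-0.1,0,0,0,0.5,0.006,0.0025,-0.2,0,0,0,0.5,-0.1,0.0025,-0.25,0,0,0,0.5,-0.2,0,-0.25,0,0,0,0.5,-0.3,0,-0.25,0,0,0,0.5,-0.4,0,-0.25,0,0,0,0.5,-0.5,0,-0.25,0,0,0,0.5]
}}

```text
time: 34.5
tool_pos: [491.7, 186.6, 123.0]
tcp_rot: [179.9, -0.0, 80.8]
ft_force: [0.2, 0.1, 0.0]
finger_gap: 63.9
grip_force: 0.0
```

Request:
{"fn": "carry_out", "kwargs": {
  "increments": [-0.12,0,0,0,0,0,0.5,-0.24,0,-0.03,0,0,0,0.5,-0.36,0,-0.06,0,0,0,0.5,-0.48,0,-0.1,0,0,0,0.5,-0.6,0,-0.1,0,0,0,0.5,-0.7,0,-0.1,0,0,0,0.5,-0.7,0,-0.1,0,0,0,0.5,-0.7,0,-0.1,0,0,0,0.5,-0.7,0,-0.1,0,0,0,0.5,-0.7,0,-0.1,0,0,0,0.5]
}}

```text
time: 35.75
tool_pos: [447.0, -87.8, 161.9]
tcp_rot: [-180.0, -0.0, 80.9]
ft_force: [0.2, -0.9, 0.6]
finger_gap: 63.9
grip_force: 0.0
```

Run:
```python
from h import *
from bench import sense,viewer
import cv2
t=viewer.snapshot("top")
a=cv2.resize(t[220:290,140:270],None,fx=6,fy=6,interpolation=cv2.INTER_CUBIC)[:340,:,::-1]
b=np.zeros((240,780,3),np.uint8);b[:,:300]=cv2.resize(t[180:300,270:390],(300,240))[:,:,::-1]
s=viewer.snapshot("scene");b[:,310:730]=cv2.resize(s[160:280,370:580],(420,240))[:,:,::-1]
cv2.imwrite("pics/fin.png",np.vstack([a,b]))
```

```text
(no output)
```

View pics/fin.png

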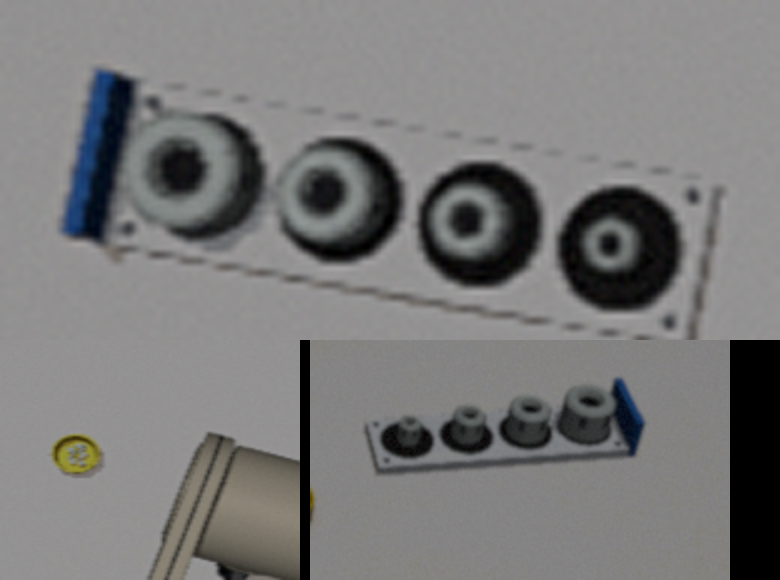

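All four nuts stand on their pads in size order, with bores at (180,168), (324,191), (466,217) and (610,243) in the crop. The pot is undisturbed.

Run:
```python
from h import *
from bench import viewer
f=lambda u,o,k:o+(u+.5)/k-.5
c=viewer.get_calibration("top")
for s,u,v,z in([521.1,383.4],180.5,168,50),([511.6,324.4],324.5,190.5,46),([502.1,265.5],466,217,42),([492.6,206.8],610,243,38):print(ray(c,f(u,140,6),f(v,220,6),z)-s)
```

```text
[ 0.30177824 -1.03434316]
[ 1.36714949 -0.56400004]
[0.73567576 0.54414871]
[0.27997186 0.20463189]
```

All are within about 1.5 mm of centre and the arm is clear, so I'm handing in.

```bash
python3 -c "
from bench import order
print(order.hand_in())"
```

```text
the job is handed in; nothing more can be done
None
```

The four nuts stand bore up on the rail in size order, largest next to the blue end plate, each measured within about 1.5 mm of its pad's centre; the pot looked undisturbed, the arm hid the step block in the final picture but was never moved near it, and the job is handed in.

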